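# Dose the brush-washer pail and hang it on the easel

## Robot

A 6-joint arm with a two-finger parallel gripper is mounted at the origin on the work surface. World frame = base frame: x ahead of the robot, y to its left, z up, the work surface at z = 0. Lengths are in mm, angles in rad, forces in N, time in s.
With the tool pointing down it reaches from about 300 to 775 mm from the base axis. Payload 14.6 kg.
Tool frame: the origin (TCP) lies midway between the tips of the shut fingers; the grasp point (between the pads) lies 19 mm behind it (manip.grasp_offset is the distance from the TCP to the grasp point, in mm); z points along the fingers, y is the line along which they close (so a half turn about z gives the same grasp; the last joint's range is limited). The gripper opens to 94 mm and grips with 3 to 60 N. Pads are 16 mm wide; open, the fingers measure 119 mm over their backs; the gripper's body (75 mm by 177 mm) begins 78 mm behind the grasp point.
Start: joints at [1.148, 0.3, 1.521, -0, 1.321, -0.067], TCP at [191.584, 515.543, 205.446] pointing down, gripper open.
Joint ranges: [-3.03, 3.03], [-0.79, 2.21], [0.23, 2.52], [-1.04, 4.18], [0, 3.07], [-2.55, 2.55]. Speed limits (rad/s): [2.22, 2.22, 2.57, 3.14, 3.14, 3.14].

## Interface

Orientations are given as [roll, pitch, yaw] about the fixed x, y, z axes, in that order (R = Rz(yaw) Ry(pitch) Rx(roll)).
In Python, from cell import manip, viewer gives the robot as it stands. The module is installed in compiled form; this text tells all that it offers.
- The arm moves only by the tool move_arm, never from a script. Its argument "moves" is a list of rows, each a list of 4 numbers: the shift along the tool's x, y, z in m, then the turn about the tool's z in rad. A call has 1 to 12 rows; each row is the pose to reach, as a shift and turn from the pose commanded when the call began, along the tool's axes at that moment; what a row does not reach only later rows make up. A row lasts 1/10 s, in which the tool goes at most 50 mm and 8.59 degrees, less where a joint would pass 70% of its speed; a pose out of reach is approached as far as the arm can. A call with a gripper value outside its range is refused whole. "jaw" is the finger opening in m, from 0 to 0.094, set as the call begins (left out, the last holds). The fingers move at their own pace and stop on an object; "squeeze" is the grip in N (left out, the last holds). Time passes only in rows, so rows that repeat a pose let the fingers close. It gives the time, the measured TCP pose, the force, the opening and the grip force at its end, in the units of the state.
- manip.read_state(): the state, without advancing time (a new reading comes with each control period).
- viewer.camera(name): name is "scene" or "side" or "wrist"; returns a dict with "frame" (420x560x3 uint8, blue, green, red), "z_map" (420x560 float32, mm along the optical axis (not along the pixel's ray), 0 where there is no reading), "fx", "fy", "cx", "cy" (pixels), "origin" and "orientation" of the camera in the world. Camera axes: x right, y down, z forward; pixel columns grow to the right and rows downward; lengths in mm; the calibration is good to about 2 mm. A picture is of the moment at which its call begins.
- manip.sign_off(): hands the job in; it is judged then, once.
The state is a dict: "clock": time; "joints": joint angles; "qd": joint speeds; "effort": joint torques, N m; "eef_pos": TCP position; "eef_rot": TCP orientation; "wrist_force": force on the tool from outside, world axes, zero at the start; "moment": the same for the moment, N m; "finger_gap": finger opening in mm; "finger_force": force on a finger pad.
Only numpy, scipy, OpenCV 4.12 (cv2) and the standard library are available. Lean on these libraries where they do the work, as an engineer would, in place of code of your own. Each camera call takes 0.05 s, during which the arm holds its last target. There are 200 camera calls.

## Task

Get the brush-washer pail ready: stand it under the nozzle of the soap pump on the bench rack and press the pump head all the way down to its stop, so that the soap goes into the pail, and let the head come back up. Then hang the pail by its handle on the arm at the side of the table easel, keeping it upright, and leave it hanging there. Never work the pump without the pail under it, and leave the mugs, stones and other things on the table where they are.

Things in the scene. Friction and masses are not known exactly. Their poses are not given: they have to be found in the camera images.
- pail: Bare tin brush-washer pail, loose, 0.25 kg: 82 mm across the foot, 96 mm the rim, 80 mm high. A stiff (not swinging) wire hoop stands over its mouth in the pail's x-z plane, legs at x = +-50 mm; its top is a straight level wooden grip along x, 72 mm long, 11 mm wide (y), 10 mm high, its centre 147 mm above the foot; 62 mm clear from rim to grip. Origin: centre of the underside, z up.
- pail_handle (a point): Centre of the handle's wooden grip, 147 mm above the pail's foot; axes as the pail's (x along the grip).
- pail_mouth (a point): Centre of the pail's open mouth (inside radius 45 mm), 80 mm above the foot.
- rack: Fixed bench rack facing its -x: timber base 360 mm wide (y), 16 mm thick, from x = -46 to 110 mm; above, on two rear posts, a wire shelf with stock on it, underside 383 mm above the table, reaching out to x = -55 mm, width 370. On the base, 90 mm apart in any order and held fast: pump bottle, jar (114 mm high), squeeze bottle (150 mm). Origin: on the table under the middle bottle.
- pump_bottle: White round bottle 80 mm in diameter with a pump, held fast on the rack's base, under the wire shelf. Origin: centre of its underside, 16 mm above the table; z up; the pump's nozzle points along its -x, out to the rack's front.
- pump_top (a point): Centre of the top of the pump head, a round grey button 36 mm in diameter; 216 mm above the table when up. It moves down with the head. Axes as the bottle's.
- pump_nozzle (a point): Outlet of the pump's nozzle (the end of a 12 mm tube), 78 mm in front of (-x of) the head's centre and 26 mm below its top: 190 mm above the table when up. It moves with the head, and the upright pail passes under it even when the head is down.
- pump (a joint): How far the pump head is pressed down, m: 0 up, 0.020 at its stop. A spring pushes it back up: 4 N at the top, 12 N at the stop.
- easel: Fixed wooden table easel facing its -x, canvas reaching y = +-95 mm. Ledge 250 mm wide, 240 mm above the table; from its left end a level steel arm of 10 mm round bar runs out along +y (at x = -12 mm, its top 237 mm above the table) to an upturned tip at y = 268 mm. Origin: on the table near the ledge's middle.
- hook_seat (a point): On the easel's arm, 28 mm inside its tip: where the centre of the handle's grip comes to lie when the pail hangs, 242 mm above the table. Axes as the easel's: the arm runs along y, the open end and tip towards +y.
- hook_tip (a point): Top of the arm's upturned tip, 18 mm above the top of the arm (255 mm above the table).
- mug: White mug, 82 mm across, 95 mm high, beside the rack; leave alone. Origin under its centre.
- mug2: White mug, 80 mm across, 92 mm high, on the easel's side of the table; leave alone. Origin under its centre.
- stone_a: Rough beige stone, about 100 x 85 x 65 mm; leave alone. Origin under its centre.
- stone_b: Rough grey stone, about 72 x 62 x 50 mm, between rack and easel; leave alone. Origin under its centre.
- stone_c: Rough grey stone, about 95 x 75 x 60 mm; leave alone. Origin under its centre.
- sand_block: Dark sanding block 100 x 65 x 28 mm; leave alone. Origin under its centre.
- pail_lid: The pail's loose round lid, 100 mm across, 23 mm high with its knob; not needed, leave it lying. Origin under its centre.
- rasp: Rasp with a wooden handle, 200 mm long along its x; leave alone. Origin under its middle.
There are look-alikes about, which are no part of the job. What is shaped like the pail but red is not meant.

How it is judged (in metres and radians):
On the way, in this order (a step that is already met when the one before it is completed fails the run):
1. The pump head is down at its stop with the pail standing upright on the table under the nozzle (value of joint pump above 0.0175 m and horizontal distance between pump_nozzle and pail_mouth below 0.044 m and angle between pail's own z axis and vertical below 0.15 rad and height (world z) of pail below 0.012 m), for 0.1 s.
2. The pump head is back up (value of joint pump below 0.003 m), for 0.1 s.
3. The pail hangs by its handle on the easel's arm, let go (contact force between pail and easel above 0.8 N and contact force between the fingers and pail below 0.1 N and distance between pail_handle and hook_seat below 0.075 m and height (world z) of pail above 0.06 m), for 0.2 s.
At the end, for the whole second after the job is handed in: The pump has been pressed to within 2.5 mm of its stop into the pail and is back up; the pail hangs let go by its handle on the easel arm, clear of the table, handle middle within 75 mm of the seat and 15 mm of its height, upright within 0.4 rad, at rest (contact force between pail and easel above 0.8 N and distance between pail_handle and hook_seat below 0.075 m and z of pail_handle in the frame of hook_seat between -0.015 and 0.015 m and height (world z) of pail above 0.06 m and angle between pail's own z axis and vertical below 0.4 rad and linear speed of pail below 0.05 m/s and angular speed of pail below 0.6 rad/s and value of joint pump below 0.003 m); the robot touches nothing.
It fails at once if The pump is worked (more than 8 mm) without the nozzle over the pail's mouth (value of joint pump above 0.008 m and horizontal distance between pump_nozzle and pail_mouth above 0.05 m).
It fails at once if The pail is tipped by more than 0.6 rad (angle between pail's own z axis and vertical above 0.6 rad).
It fails at once if A bystander on the table is shifted by more than 40 mm (distance of any of mug, mug2, stone_a, stone_b, stone_c, sand_block, pail_lid, rasp from where it was at the start of the episode above 0.04 m).
It also fails if it takes over 72 s, if anything falls off the work surface, if the arm or the gripper's body presses on something with over 40 N, if the wrist force passes 120 N, or if a joint passes its speed limit or range.

## Working session

There is one attempt and no reset: what is moved stays moved. The work goes in short steps, Python scripts to look and compute and a tool call to move; the robot and the scene stay as the last step left them, time stands still between calls to the robot, and variables do not carry over. Pictures are saved under pics/ and viewed, at most 10 in all, crops included, and the job is handed in when it is done.

Besides the shell and the picture viewer there is one more tool, called after "Request:" as name(argument=value, ...) on one line, values as JSON. move_arm: Moves the arm, as the interface text tells. Its arguments: {"type":"object","properties":{"moves":{"type":"array"},"jaw":{"type":"number"},"squeeze":{"type":"number"}},"required":["moves"]}

```bash
mkdir -p pics
cat > h.py <<'E'
import numpy as np, cv2
from cell import manip, viewer
from scipy.spatial.transform import Rotation as R
def cam(n):
    c=viewer.camera(n); 
    o=np.array(c["orientation"],float)
    M=o if o.shape==(3,3) else R.from_euler('xyz',o).as_matrix()
    z=c["z_map"]; v,u=np.mgrid[:z.shape[0],:z.shape[1]]
    P=np.stack([(u-c["cx"])/c["fx"]*z,(v-c["cy"])/c["fy"]*z,z],-1)@M.T+np.array(c["origin"])
    P[z==0]=np.nan
    return c["frame"],P,c,M
E
python3 - <<'E'
from h import *
s=manip.read_state();print({k:np.round(v,3).tolist() for k,v in s.items()})
ims=[]
for n in("scene","side"):
    f,P,c,M=cam(n);cv2.imwrite(f"pics/{n}0.png",f);np.save(n+"P.npy",P)
    print(n,c["origin"],c["orientation"],c["fx"])
    ims.append(f)
E
```

```text
{'clock': 0.0, 'joints': [1.148, 0.3, 1.522, -0.0, 1.321, -0.067], 'qd': [-0.003, -0.002, -0.0, 0.0, 0.001, 0.001], 'effort': [0.0, -53.18, -35.274, 0.071, 0.024, -0.0], 'eef_pos': [191.472, 515.315, 204.889], 'eef_rot': [-3.14, -0.0, 2.786], 'wrist_force': [0.386, -0.328, -1.692], 'moment': [0.007, 0.023, -0.012], 'finger_force': 0.0, 'finger_gap': 94.338}
scene [  45.40844133  115.43416792 1508.52364323] [-2.83900537 -0.00371793 -1.81632066] 466.8948825362895
side [  32.56488868 -983.79371013  974.32123273] [-2.20730697 -0.007618   -0.39909476] 402.48527578630393
```

View pics/scene0.png

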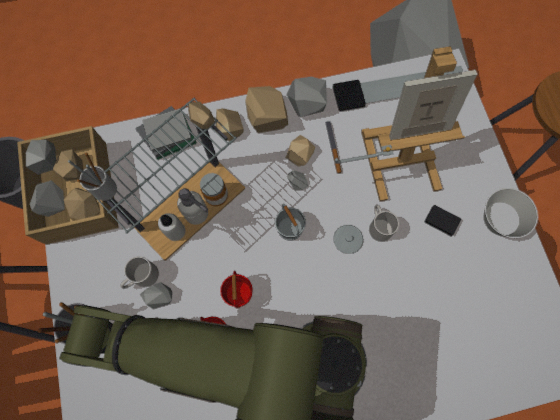

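View pics/side0.png

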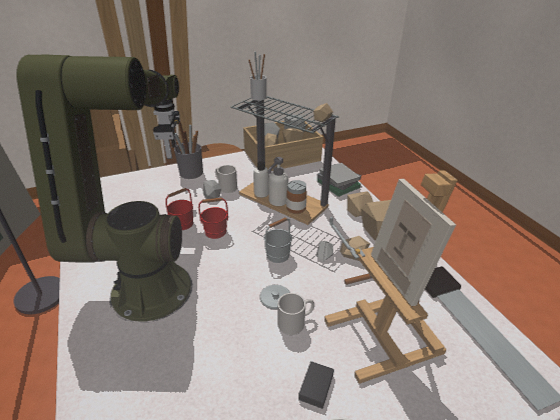

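The scene picture shows these pail candidates: the bare tin pail at scene (291,223) / side (278,244), red pails at (236,290) and (213,325), a bin at (510,214), and a pot on the shelf at (95,180). I choose the tin pail with the wooden grip at (291,223). The pump looks like the middle bottle at (190,205), and the easel arm runs from about (390,153) to (337,162). A close crop comes next to check this.

Run:
```python
from h import *
a=cv2.imread("pics/scene0.png");b=cv2.imread("pics/side0.png")
A=cv2.resize(a[130:270,130:410],(800,400),interpolation=cv2.INTER_CUBIC)[:, :]
B=cv2.resize(b[150:270,230:390],(267,200));
C=np.zeros((600,800,3),np.uint8);C[:400]=A;C[400:,:267]=B
C[400:,270:670]=cv2.resize(b[200:300,230:430],(400,200))
cv2.imwrite("pics/crop1.png",C)
P=np.load("sceneP.npy")
def p(u,v):print((u,v),np.round(P[v,u]))
for v in range(185,240,5):
    print(v,[int(x) if x==x else -1 for x in P[v,160:230:5,2]])
for q in[(285,212),(290,218),(294,224),(298,230),(337,162),(345,160),(365,157),(385,154),(297,180),(348,239),(384,225)]:p(*q)
```

```text
185 [4, 396, 0, -1, 398, 19, 20, 8, 125, 129, 123, 125, 125, 14]
190 [-1, -1, -1, 405, 214, 212, 21, 17, 17, 124, 129, 130, 122, 83]
195 [400, 0, 398, 10, 218, 216, 208, 148, 14, 101, 128, 118, 102, 64]
200 [0, 11, 10, 16, 141, 202, 206, 212, 136, 43, 82, 79, 68, 33]
205 [18, 9, 17, 16, 143, 164, 163, 143, 211, 64, 21, 33, 16, 12]
210 [13, 22, 17, 19, 136, 146, 142, 145, 120, 209, 19, 17, 6, 0]
215 [17, 162, 133, 19, 14, 118, 128, 111, 88, 50, 15, 5, 3, -3]
220 [163, 165, 156, 130, 11, 19, 75, 67, 53, 17, -2, 2, -6, -1]
225 [138, 152, 137, 133, 98, 15, 14, 17, 15, -3, 2, -1, -1, 4]
230 [120, 133, 133, 117, 81, 18, 16, 20, 1, -1, -3, 2, 1, -5]
235 [15, 75, 100, 79, 55, 20, 9, -8, 7, 0, -4, 3, -4, 8]
(285, 212) [479.   7.  57.]
(290, 218) [428.   4. 156.]
(294, 224) [409.  -4. 145.]
(298, 230) [390. -11. 139.]
(337, 162) [ 537. -165.  239.]
(345, 160) [ 540. -191.  233.]
(365, 157) [ 534. -251.  234.]
(385, 154) [ 526. -309.  242.]
(297, 180) [586. -61.  35.]
(348, 239) [ 350. -173.   24.]
(384, 225) [ 371. -308.    3.]
```

View pics/crop1.png

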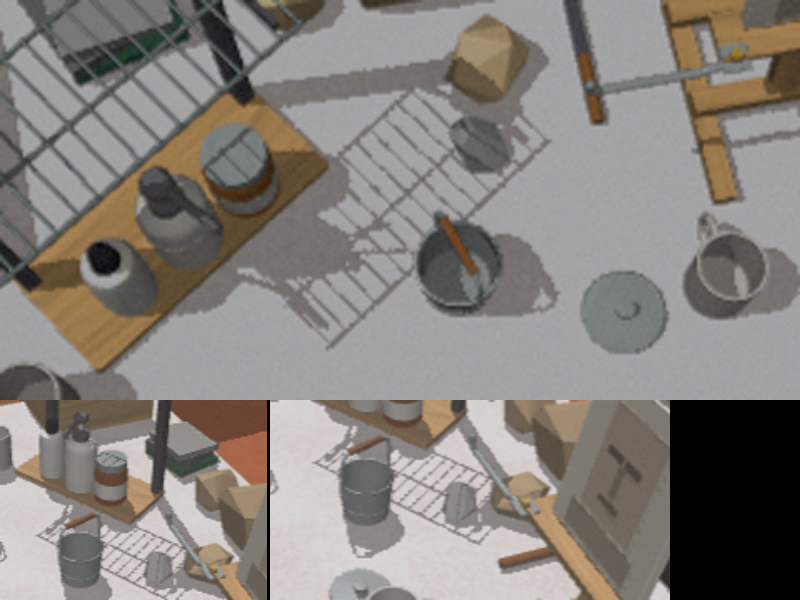

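The crop confirms the choice: the tin pail at scene (291,223) has a wooden grip running from (285,209) to (299,229). The pump is the middle bottle, with its head at (185,195) and nozzle end near (206,208). The steel arm's tip is at (337,161).

Run:
```python
from h import *
for n in("scene","side"):
    P=np.load(n+"P.npy");im=cv2.imread(f"pics/{n}0.png").astype(int)
    b,g,r=im[...,0],im[...,1],im[...,2]
    x,y,z=P[...,0],P[...,1],P[...,2]
    near=np.hypot(x-420,y-0)<90
    m=near&(z>125)&(z<170)&(r-b>35)
    q=P[m];c=q.mean(0);
    if len(q)>3:
        d=np.linalg.svd(q[:,:2]-c[:2])[2][0];t=(q[:,:2]-c[:2])@d
        print(n,"grip",len(q),c.round(1),"dir",d.round(3),"ext",t.min().round(),t.max().round(), "mid",(c[:2]+d*(t.min()+t.max())/2).round(1))
    m=near&(z>70)&(z<90);q=P[m][:,:2]
    (cx,cy),rad=cv2.minEnclosingCircle(q.astype(np.float32));print(" rim",cx,cy,rad,len(q))
    # pump
    m=(x>400)&(x<800)&(y>50)&(y<400)&(z>180)&(z<235)
    q=P[m];print(" pump",len(q)); print(q[np.argsort(q[:,0]-0*q[:,1])][::max(1,len(q)//25)].round().astype(int).tolist())
    # base
    m=(x>350)&(x<800)&(y>40)&(y<500)&(z>8)&(z<26)&(r-b>40)
    q=P[m][:,:2].astype(np.float32);print(" base",cv2.minAreaRect(q),len(q))
    m=(z>225)&(z<262)&(x>480)&(x<600)&(y>-330)&(y<-120)&(abs(r-b)<30)
    q=P[m];print(" arm",len(q)); 
    if len(q)>2: 
        k=np.polyfit(q[:,1],q[:,0],1);print(k,q[q[:,1]>q[:,1].max()-25].round().tolist())
    # obstacles in corridor
```

```text
scene grip 73 [437.    2.1 150.7] dir [-0.965 -0.262] ext -34.0 33.0 mid [437.2   2.1]
 rim 435.88922119140625 1.5370292663574219 50.764625549316406 153
 pump 277
[[495, 242, 200], [500, 248, 210], [507, 250, 211], [512, 248, 212], [519, 259, 208], [527, 262, 217], [532, 277, 212], [538, 276, 212], [542, 300, 208], [545, 285, 207], [547, 281, 209], [550, 281, 219], [552, 297, 215], [554, 308, 216], [558, 296, 214], [561, 298, 216], [564, 285, 217], [567, 299, 220], [570, 296, 216], [706, 199, 209], [709, 198, 208], [712, 195, 223], [714, 205, 202], [715, 185, 183], [721, 208, 210], [731, 214, 235]]
 base ((586.571044921875, 308.9796142578125), (158.00860595703125, 358.81671142578125), 30.860322952270508) 2421
 arm 245
[1.26978070e-03 5.37978137e+02] [[545.0, -163.0, 252.0], [541.0, -159.0, 256.0], [541.0, -162.0, 255.0], [540.0, -164.0, 256.0], [540.0, -159.0, 251.0], [540.0, -162.0, 251.0], [540.0, -165.0, 249.0], [546.0, -172.0, 232.0], [544.0, -174.0, 235.0], [541.0, -176.0, 239.0], [543.0, -180.0, 234.0], [540.0, -156.0, 245.0], [536.0, -157.0, 254.0], [535.0, -160.0, 254.0], [53
[... 1421 characters left out ...]
.0], [543.0, -165.0, 247.0], [545.0, -168.0, 248.0], [536.0, -165.0, 245.0], [540.0, -165.0, 244.0], [541.0, -169.0, 247.0], [548.0, -163.0, 241.0], [538.0, -162.0, 239.0], [540.0, -166.0, 241.0], [544.0, -165.0, 239.0], [545.0, -167.0, 240.0], [539.0, -162.0, 234.0], [540.0, -165.0, 237.0], [543.0, -166.0, 236.0], [545.0, -169.0, 237.0], [538.0, -164.0, 232.0], [541.0, -165.0, 232.0], [542.0, -168.0, 234.0], [540.0, -167.0, 230.0], [538.0, -175.0, 237.0], [542.0, -175.0, 236.0], [546.0, -174.0, 234.0], [538.0, -171.0, 230.0], [538.0, -177.0, 234.0], [541.0, -177.0, 233.0], [541.0, -183.0, 238.0], [537.0, -178.0, 232.0], [538.0, -183.0, 235.0], [541.0, -183.0, 234.0], [541.0, -184.0, 231.0]]
```

Run:
```python
from h import *
s=manip.read_state();t=np.array(s["eef_pos"]);M=R.from_euler('xyz',s["eef_rot"]).as_matrix()
print(M.round(2).tolist())
A=[]
for n in("scene","side"):
    P=np.load(n+"P.npy").reshape(-1,3);P=P[~np.isnan(P[:,0])]
    L=(P-t)@M
    L=L[(np.hypot(L[:,0],L[:,1])<160)&(L[:,2]<5)];A.append(L)
    for a in range(-400,10,20):
        q=L[(L[:,2]>=a)&(L[:,2]<a+20)]
        if len(q):print(n,a,len(q),q.min(0)[:2].round(),q.max(0)[:2].round())
    P=np.load(n+"P.npy").reshape(-1,3)
    q=P[(P[:,0]>470)&(P[:,0]<600)&(P[:,1]>220)&(P[:,1]<330)&(P[:,2]>185)&(P[:,2]<230)]
    # relative rack frame, 31.1deg
    for d in(31.1,):
        u=np.array([np.cos(np.radians(d)),np.sin(np.radians(d))]);v=np.array([-u[1],u[0]])
        r=q[:,:2]-[558.6,292];X=r@u;Y=r@v
        for a in range(-110,40,10):
            m=(X>=a)&(X<a+10)
            if m.sum():print(" X",a,m.sum(),"Y",Y[m].min().round(),Y[m].max().round(),np.median(Y[m]).round(1),"z",np.median(q[m,2]).round(1),q[m,2].max().round(1),q[m,2].min().round(1))
    S=P[(P[:,2]>365)&(P[:,2]<430)]
    r=S[:,:2]-[558.6,292];X=r@u;Y=r@v
    k=(abs(Y)<190)&(X>-120)&(X<200)
    print(" shelf X pct",np.percentile(X[k],[0,1,3,5,10,50,99]).round(),"Y",np.percentile(Y[k],[0,2,98,100]).round())
```

```text
[[-0.94, 0.35, -0.0], [0.35, 0.94, -0.0], [0.0, -0.0, -1.0]]
scene -380 525 [ -31. -159.] [ 56. -93.]
scene -360 994 [ -43. -156.] [ 68. -78.]
scene -340 803 [ -49. -152.] [ 69. -33.]
scene -320 1309 [ -57. -132.] [68. 30.]
scene -300 644 [ -58. -120.] [68. 37.]
scene -280 160 [-57. -45.] [46. 35.]
scene -260 10 [-38. -39.] [45. -2.]
scene -240 86 [-23. -35.] [ 30. -21.]
scene -220 20 [-27. -27.] [ 32. -16.]
scene -200 24 [-32. -23.] [37. -8.]
 X -90 1 Y -10.0 -10.0 -10.5 z 200.3 200.3 200.3
 X -80 17 Y -17.0 -7.0 -12.3 z 203.5 212.1 193.2
 X -70 16 Y -16.0 -5.0 -9.7 z 210.6 216.2 203.8
 X -60 13 Y -14.0 -3.0 -7.6 z 211.1 218.0 206.7
 X -50 12 Y -12.0 -1.0 -7.4 z 210.0 217.3 202.9
 X -40 13 Y -9.0 1.0 -5.1 z 211.4 215.2 206.3
 X -30 11 Y -7.0 2.0 -3.3 z 211.5 216.3 204.5
 X -20 31 Y -11.0 13.0 -0.3 z 212.0 220.3 201.6
 X -10 40 Y -15.0 18.0 3.5 z 214.7 221.6 199.6
 X 0 36 Y -16.0 18.0 0.5 z 215.5 220.5 211.8
 X 10 19 Y -11.0 16.0 3.2 z 214.0 220.1 207.9
 shelf X pct [-57. -54. -53. -52. -50.  20. 115.] Y [-183. -178.  180.  185.]
side -360 30 [ -41. -147.] [  5. -92.]
side -340 45 [ 
[... 538 characters left out ...]
-40 58 [-37. -65.] [ 11. 134.]
side -20 58 [-36. -61.] [ 12. 154.]
side 0 8 [-36. -48.] [ 11. 148.]
 X -90 3 Y -17.0 -16.0 -16.5 z 198.8 207.6 193.5
 X -80 9 Y -19.0 -12.0 -16.7 z 200.4 208.3 192.7
 X -70 8 Y -18.0 -8.0 -11.3 z 208.6 212.9 196.8
 X -60 7 Y -17.0 -7.0 -12.2 z 208.9 211.5 198.8
 X -50 6 Y -15.0 -9.0 -13.9 z 208.7 214.4 203.9
 X -40 6 Y -13.0 -3.0 -8.5 z 209.8 211.5 204.9
 X -30 5 Y -11.0 -3.0 -9.0 z 207.5 212.1 201.3
 X -20 19 Y -15.0 7.0 -5.4 z 207.8 219.0 198.8
 X -10 20 Y -20.0 16.0 -11.0 z 210.6 216.8 196.7
 X 0 14 Y -20.0 14.0 -5.8 z 213.3 215.8 185.1
 X 10 5 Y -14.0 5.0 -0.0 z 213.8 215.1 203.2
 shelf X pct [-58. -55. -53. -52. -50.  24. 115.] Y [-186. -182.  175.  186.]
```

The nozzle tube's heading is about 9° off the rack's, at roughly 40.5° in the world. The clearances are worked out, so I'm adding a helper that gives the shifts.

```bash
cat > go.py <<'E'
# python3 go.py x y z yaw_of_tool_x_deg  -> shift/turn in tool axes (tool pointing down)
from h import *; import sys
s=manip.read_state();t=np.array(s["eef_pos"]);M=R.from_euler('xyz',s["eef_rot"]).as_matrix()
x,y,z,a=map(float,sys.argv[1:])
now=np.degrees(np.arctan2(M[1,0],M[0,0]))
d=(now-a+180)%360-180
print("now",t.round(1),"x-yaw",now.round(1),"j",np.round(s["joints"],2),"F",np.round(s["wrist_force"],1))
print("shift",((np.array([x,y,z])-t)@M/1000).round(4),"turn",np.radians(d).round(3),"clock",s["clock"])
E
python3 go.py 416 -4.5 215 15
```

```text
now [191.5 515.3 205. ] x-yaw 159.6 j [ 1.15  0.3   1.52 -0.    1.32 -0.07] F [-1.   0.7  0.5]
shift [-0.3915 -0.4091 -0.0096] turn 2.524 clock 0.1
```

Request:
move_arm(moves=[[-0.3915,-0.4091,-0.0096,2.524],[-0.3915,-0.4091,-0.0096,2.524],[-0.3915,-0.4091,-0.0096,2.524],[-0.3915,-0.4091,-0.0096,2.524],[-0.3915,-0.4091,-0.0096,2.524],[-0.3915,-0.4091,-0.0096,2.524],[-0.3915,-0.4091,-0.0096,2.524],[-0.3915,-0.4091,-0.0096,2.524],[-0.3915,-0.4091,-0.0096,2.524],[-0.3915,-0.4091,-0.0096,2.524],[-0.3915,-0.4091,-0.0096,2.524],[-0.3915,-0.4091,-0.0096,2.524]], jaw=0.06, squeeze=40)

```text
clock: 1.3
eef_pos: [416.8, -7.7, 214.9]
eef_rot: [3.142, 0.0, 0.976]
wrist_force: [-0.1, 0.6, -0.5]
finger_gap: 59.8
finger_force: 0.0
```

```bash
python3 go.py 416 -4.5 215 15
```

```text
now [416.8  -7.7 214.9] x-yaw 55.9 j [-0.11 -0.01  1.85 -0.    1.3   0.49] F [-0.1  0.6 -0.5]
shift [ 0.0022 -0.0025 -0.0001] turn 0.714 clock 1.3
```

Request:
move_arm(moves=[[0.002,-0.0025,0,0.714],[0.002,-0.0025,0,0.714],[0.002,-0.0025,0,0.714],[0.002,-0.0025,0,0.714],[0.002,-0.0025,0,0.714],[0.002,-0.0025,0,0.714],[0.002,-0.0025,0,0.714]])

```text
clock: 2.0
eef_pos: [415.0, -1.3, 214.9]
eef_rot: [-3.141, 0.0, 0.275]
wrist_force: [0.3, 0.6, -0.3]
finger_gap: 60.5
finger_force: 0.0
```

```bash
python3 go.py 416 -4.5 128 15
python3 - <<'E'
from h import *
f,P,c,M=cam("wrist");cv2.imwrite("pics/w1.png",f)
b,r=f[...,0].astype(int),f[...,2].astype(int)
m=(P[...,2]>132)&(P[...,2]<165)&(r-b>30)&(np.hypot(P[...,0]-437,P[...,1])<70)
q=P[m][:,:2];print(len(q))
if len(q)>20:
    d=np.linalg.svd(q-q.mean(0))[2][0];t=(q-q.mean(0))@d;print(q.mean(0),np.degrees(np.arctan2(d[1],d[0])),q.mean(0)+d*(t.min()+t.max())/2,np.ptp(t))
E
```

```text
now [415.   -1.3 214.9] x-yaw 15.8 j [-0.09 -0.02  1.86  0.    1.3   1.2 ] F [ 0.3  0.6 -0.3]
shift [0.0001 0.0034 0.0869] turn 0.014 clock 2.0
1196
[440.76208686   1.28067851] -165.51261038806538 [439.53129183   0.96266226] 69.52325146274721
```

Request:
move_arm(moves=[[0.0015,0.0038,0.04,0.02],[0.0015,0.0038,0.065,0.02],[0.0015,0.0038,0.08,0.02],[0.0015,0.0038,0.087,0.02],[0.0015,0.0038,0.087,0.02]])

```text
clock: 2.55
eef_pos: [417.3, -4.5, 127.6]
eef_rot: [-3.141, 0.001, 0.253]
wrist_force: [0.4, -1.0, -0.3]
finger_gap: 60.2
finger_force: 0.0
```

Request:
move_arm(moves=[[0,0,0,0],[0,0,0,0],[0,0,0,0],[0,0,0,0],[0,0,0,0],[0,0,0,0],[0,0,0,0],[0,0,0,0]], jaw=0.0, squeeze=40)

```text
clock: 3.35
eef_pos: [417.6, -4.6, 128.1]
eef_rot: [3.141, -0.0, 0.252]
wrist_force: [0.7, -0.9, 0.5]
finger_gap: 10.4
finger_force: 40.0
```

Request:
move_arm(moves=[[0,0,-0.01,0],[0,0,-0.02,0],[0,0,-0.025,0],[0,0,-0.025,0],[0,0,-0.025,0]])

```text
clock: 3.85
eef_pos: [417.5, -4.5, 153.0]
eef_rot: [3.142, -0.0, 0.252]
wrist_force: [0.1, 0.3, -2.4]
finger_gap: 10.5
finger_force: 40.0
```

```bash
python3 - <<'E'
from h import *
# head centre and pail target
u=np.array([np.cos(np.radians(40.5)),np.sin(np.radians(40.5))])
h=np.array([558,293]);print("nozzle",h-78*u,"pail",h-102*u,"tool@35deg",h-102*u-22*np.array([np.cos(np.radians(35)),np.sin(np.radians(35))]))
f,P,c,M=cam("scene");cv2.imwrite("pics/s2.png",f[100:300,150:450]);f,P,c,M=cam("side");cv2.imwrite("pics/sd2.png",f)
E
python3 go.py 462.4 214.1 152 35
```

```text
nozzle [498.68833468 242.34305223] pail [480.43859151 226.75629907] tool@35deg [462.41724653 214.13761747]
now [417.4  -4.5 152.8] x-yaw 14.4 j [-0.1   0.06  1.94  0.    1.15  1.22] F [-0.3  0.4 -0.7]
shift [ 0.0981 -0.2005  0.0008] turn -0.359 clock 3.95
```

View pics/sd2.png

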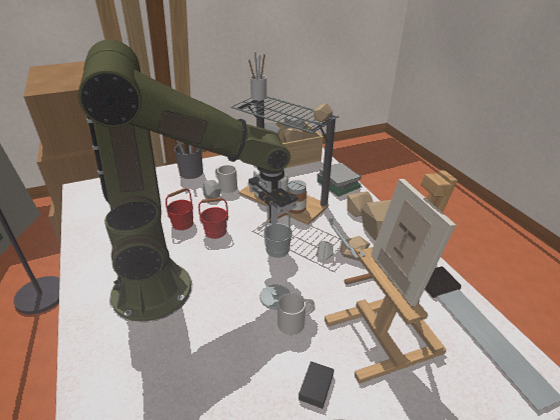

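The tin pail is in the gripper and lifted, upright at (278,240). Now to carry it to the rack.

Request:
move_arm(moves=[[0.01,-0.02,0,-0.04],[0.02,-0.041,0,-0.08],[0.03,-0.062,0,-0.12],[0.041,-0.084,0,-0.16],[0.052,-0.106,0,-0.2],[0.062,-0.127,0,-0.24],[0.072,-0.148,0,-0.28],[0.082,-0.168,0,-0.32],[0.09,-0.184,0,-0.345],[0.096,-0.196,0,-0.355],[0.098,-0.2005,0,-0.359],[0.098,-0.2005,0,-0.359]])

```text
clock: 5.15
eef_pos: [462.4, 214.1, 152.8]
eef_rot: [-3.142, 0.001, 0.611]
wrist_force: [0.2, -0.2, -2.6]
finger_gap: 10.8
finger_force: 40.0
```

```bash
python3 go.py 462.4 214.1 128 35
python3 - <<'E'
from h import *
f,P,c,M=cam("side");cv2.imwrite("pics/sd3.png",cv2.resize(f[80:260,190:390],(800,720)[::1]) [:600] )
g,Q,c,M=cam("wrist");cv2.imwrite("pics/w3.png",g)
E
```

```text
now [462.4 214.1 152.8] x-yaw 35.0 j [ 0.36  0.26  1.7  -0.    1.18  1.32] F [ 0.2 -0.2 -2.6]
shift [-0.      0.      0.0248] turn 0.0 clock 5.15
```

View pics/sd3.png

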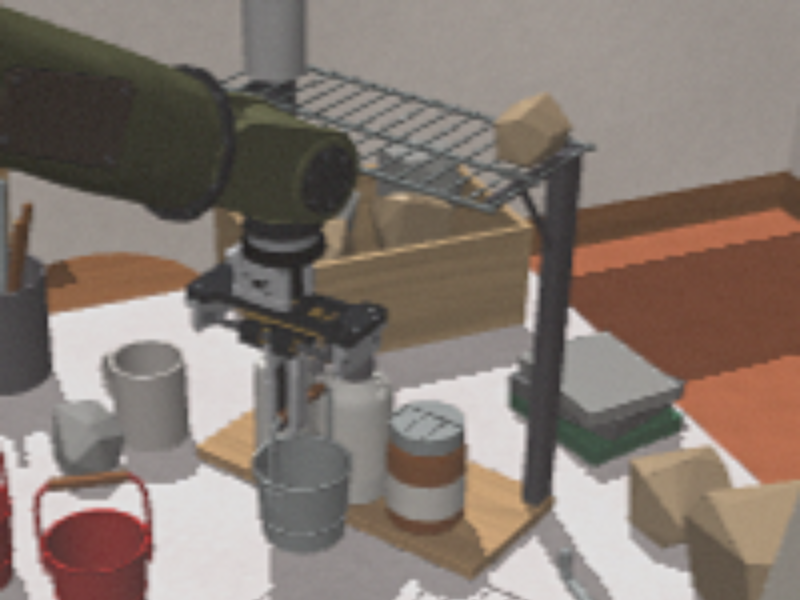

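The pail is at the nozzle, below the tube and clear of the shelf. Lower and release.

Request:
move_arm(moves=[[0,0,0.01,0],[0,0,0.018,0],[0,0,0.023,0],[0,0,0.0253,0],[0,0,0.0253,0]])

```text
clock: 5.75
eef_pos: [462.8, 213.8, 128.4]
eef_rot: [3.141, -0.0, 0.611]
wrist_force: [-4.3, -3.4, 8.3]
finger_gap: 10.6
finger_force: 40.0
```

Request:
move_arm(moves=[[0,0,0,0],[0,0,0,0],[0,0,0,0],[0,0,0,0],[0,0,-0.02,0],[0,0,-0.05,0],[0,0,-0.08,0],[-0.03,0,-0.087,0],[-0.045,0,-0.087,0],[-0.045,0,-0.087,0]], jaw=0.05)

```text
clock: 6.75
eef_pos: [424.9, 187.8, 215.2]
eef_rot: [3.141, -0.001, 0.611]
wrist_force: [1.3, 0.7, 0.1]
finger_gap: 49.9
finger_force: 0.0
```

```bash
python3 go.py 436.3 189.1 215 130.5
python3 - <<'E'
from h import *
for n in("scene","side","wrist"):
    f,P,c,M=cam(n)
    b,r=f[...,0].astype(int),f[...,2].astype(int)
    m=(P[...,2]>137)&(P[...,2]<165)&(r-b>30)&(np.hypot(P[...,0]-480,P[...,1]-227)<60)
    q=P[m];print(n,len(q))
    if len(q)>8:
        z=q[:,2].mean();q=q[:,:2];d=np.linalg.svd(q-q.mean(0))[2][0];t=(q-q.mean(0))@d;print(z,np.degrees(np.arctan2(d[1],d[0])),q.mean(0)+d*(t.min()+t.max())/2,np.ptp(t))
    m=(P[...,2]>70)&(P[...,2]<88)&(np.hypot(P[...,0]-480,P[...,1]-227)<60);q=P[m][:,:2]
    if len(q)>20: print(" rim",cv2.minEnclosingCircle(q.astype(np.float32)))
    if n=="side":cv2.imwrite("pics/sd4.png",cv2.resize(f[100:250,200:360],(640,600)))
E
```

```text
now [424.9 187.8 215.2] x-yaw 35.0 j [ 0.34  0.1   1.74 -0.    1.3   1.3 ] F [1.3 0.7 0.1]
shift [0.0101 0.0054 0.0002] turn -1.667 clock 6.75
scene 0
side 28
150.25834962129198 -145.41021490207643 [480.41816969 225.00723599] 65.54024009573553
 rim ((477.8310852050781, 225.2518310546875), 52.65436935424805)
wrist 1167
152.02520488185075 -145.0477003728996 [476.81121764 223.98263604] 63.2265550270555
 rim ((478.6076965332031, 225.83570861816406), 49.966087341308594)
```

The pail stands at about (479,225), roughly 26 mm from the nozzle. Next I turn the tool to the pressing orientation.

Request:
move_arm(moves=[[0.01,0.0054,0,-0.15],[0.01,0.0054,0,-0.3],[0.01,0.0054,0,-0.45],[0.01,0.0054,0,-0.6],[0.01,0.0054,0,-0.75],[0.01,0.0054,0,-0.9],[0.01,0.0054,0,-1.05],[0.01,0.0054,0,-1.2],[0.01,0.0054,0,-1.35],[0.01,0.0054,0,-1.5],[0.01,0.0054,0,-1.64],[0.01,0.0054,0,-1.667]], jaw=0.094)

```text
clock: 8.1
eef_pos: [437.3, 189.9, 214.3]
eef_rot: [-3.141, -0.0, 2.281]
wrist_force: [0.5, -0.1, 0.8]
finger_gap: 93.9
finger_force: 0.0
```

```bash
python3 - <<'E'
from h import *
s=manip.read_state();t=np.array(s["eef_pos"]);M=R.from_euler('xyz',s["eef_rot"]).as_matrix()
g,Q,c,W=cam("wrist");cv2.imwrite("pics/w5.png",g)
f,P,c,W=cam("side");cv2.imwrite("pics/sd5.png",cv2.resize(f[60:240,200:380],(600,600)))
h=np.array([558,293,216])
print("head in tool",((h-t)@M).round(1))
for n,P in(("side",P),("wrist",Q)):
    m=(P[...,2]>190)&(P[...,2]<225)&(np.hypot(P[...,0]-530,P[...,1]-268)<75)
    L=(P[m]-t)@M
    for a in range(50,190,10):
        q=L[(L[:,1]>=a)&(L[:,1]<a+10)]
        if len(q):print(n,a,len(q),"x",q[:,0].min().round(),q[:,0].max().round(),"z",(t[2]-q[:,2]).max().round(),(t[2]-np.median(q[:,2])).round(1))
    L=(P.reshape(-1,3)-t)@M; q=L[(L[:,2]>-300)&(L[:,2]<-130)&(L[:,1]>60)&(abs(L[:,0])<100)]
    for a in range(60,160,10):
        k=q[(q[:,1]>=a)&(q[:,1]<a+10)]
        if len(k):print("  shelf/body",a,len(k),"world z",(t[2]-k[:,2]).min().round(),(t[2]-k[:,2]).max().round())
E
python3 go.py 472.8 220.3 215 130.5
```

```text
head in tool [ -0.6 158.7  -1.8]
side 50 5 x -8.0 12.0 z 225.0 219.8
side 70 6 x -10.0 -2.0 z 206.0 199.9
side 80 7 x -8.0 -1.0 z 208.0 200.1
side 90 11 x -9.0 1.0 z 212.0 207.6
side 100 5 x -7.0 1.0 z 210.0 209.4
side 110 6 x -7.0 1.0 z 211.0 209.5
side 120 4 x -8.0 -4.0 z 213.0 207.7
side 130 8 x -8.0 3.0 z 214.0 208.8
side 140 22 x -18.0 7.0 z 218.0 210.3
side 150 16 x -21.0 12.0 z 217.0 212.1
side 160 13 x -20.0 10.0 z 216.0 213.3
side 170 2 x -4.0 -1.0 z 214.0 213.8
  shelf/body 60 25 world z 344.0 355.0
  shelf/body 70 19 world z 345.0 355.0
  shelf/body 80 12 world z 346.0 399.0
  shelf/body 90 29 world z 350.0 400.0
  shelf/body 100 18 world z 392.0 401.0
  shelf/body 110 12 world z 395.0 402.0
  shelf/body 120 7 world z 397.0 400.0
  shelf/body 130 7 world z 397.0 399.0
  shelf/body 140 8 world z 397.0 400.0
  shelf/body 150 10 world z 397.0 400.0
wrist 50 52 x 9.0 10.0 z 225.0 222.0
wrist 70 121 x -8.0 1.0 z 207.0 200.2
wrist 80 399 x -9.0 2.0 z 213.0 207.6
wrist 90 330 x -9.0 2.0 z 214.0 211.3
wrist 100 307 x -9.0 2.0 z 214.0 211.7
wrist 110 314 x -9.0 2.0 z 214.0 211.5
wrist 120 314 x -9.0 2.0 z 214.0 211.5
wrist 130 313 x -9.0 2.0 z 214.0 211.5
wrist 140 937 x -17.0 11.0 z 218.0 212.8
wrist 150 948 x -19.0 15.0 z 218.0 215.7
wrist 160 535 x -10.0 14.0 z 218.0 216.0
wrist 170 1 x -8.0 -8.0 z 215.0 215.3
now [437.2 189.8 214.4] x-yaw 130.4 j [ 0.33  0.13  1.71  0.    1.31 -0.37] F [ 0.4  1.1 -0.3]
shift [ 0.0002  0.0469 -0.0006] turn -0.002 clock 8.2
```

View pics/sd5.png

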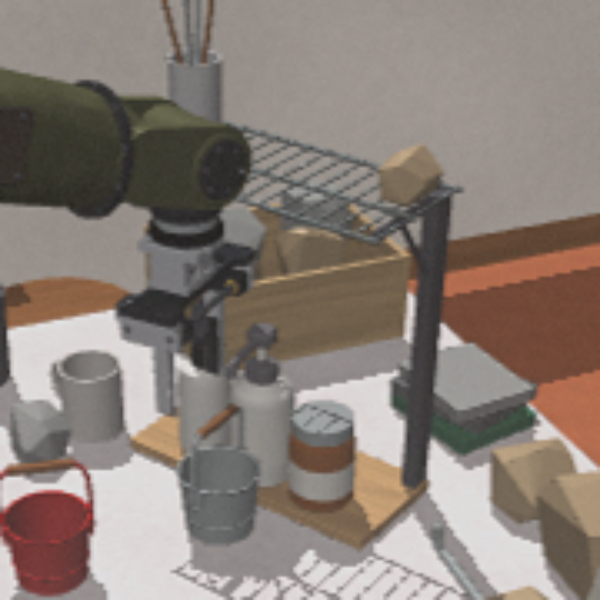

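View pics/w5.png

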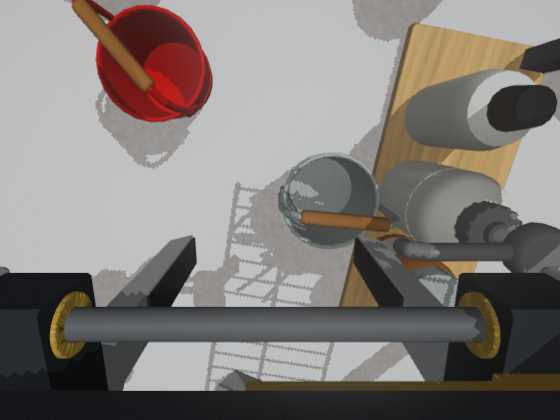

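Both views show the pail upright under the nozzle, with the tube in line with the right-hand finger. The gripper body's top is at about 355 mm, under the shelf. Slide in 10 mm higher, then press.

Request:
move_arm(moves=[[-0.002,0,-0.007,0],[-0.0035,0.005,-0.01,0],[-0.0035,0.02,-0.01,0],[-0.0035,0.035,-0.01,0],[-0.0035,0.047,-0.01,0],[-0.0035,0.047,-0.01,0]])

```text
clock: 8.8
eef_pos: [475.8, 218.0, 224.7]
eef_rot: [3.141, -0.0, 2.277]
wrist_force: [-0.4, 0.2, -0.2]
finger_gap: 93.9
finger_force: 0.0
```

Request:
move_arm(moves=[[0,0,0.006,0],[0,0,0.012,0],[0,0,0.018,0],[0,0,0.023,0],[0,0,0.028,0],[0,0,0.028,0]])

```text
clock: 9.4
eef_pos: [474.9, 217.2, 196.9]
eef_rot: [3.141, 0.0, 2.277]
wrist_force: [-3.7, -2.5, 10.0]
finger_gap: 94.2
finger_force: 4.8
```

Request:
move_arm(moves=[[0,0,0.003,0],[0,0,0.006,0],[0,0,0.006,0]])

```text
clock: 9.7
eef_pos: [475.0, 217.3, 191.4]
eef_rot: [3.14, 0.001, 2.277]
wrist_force: [-3.6, -3.2, 10.7]
finger_gap: 93.9
finger_force: 5.9
```

Request:
move_arm(moves=[[0,0,0.001,0],[0,0,0.002,0],[0,0,0.002,0],[0,0,0.002,0]])

```text
clock: 10.1
eef_pos: [475.2, 217.3, 190.5]
eef_rot: [3.139, 0.001, 2.277]
wrist_force: [-8.1, -4.2, 19.6]
finger_gap: 93.8
finger_force: 9.6
```

Request:
move_arm(moves=[[0,0,0.001,0],[0,0,0.001,0],[0,0,0.001,0]])

```text
clock: 10.4
eef_pos: [475.2, 217.4, 190.1]
eef_rot: [3.139, 0.001, 2.278]
wrist_force: [-9.5, -6.2, 22.5]
finger_gap: 94.0
finger_force: 11.9
```

Run:
```python
from h import *
f,P,c,W=cam("side");print(manip.read_state()["wrist_force"])
m=(np.hypot(P[...,0]-558,P[...,1]-293)<15)&(P[...,2]>170)&(P[...,2]<230);print("head z",np.percentile(P[m][:,2],[50,80,95]),m.sum())
```

```text
[-9.29101419 -5.31183807 23.51654257]
head z [193.4826768  195.21376422 196.54100433] 29
```

Request:
move_arm(moves=[[0,0,-0.01,0],[0,0,-0.02,0],[0,0,-0.03,0],[0,0,-0.036,0],[0,-0.02,-0.036,0],[0,-0.047,-0.036,0],[0,-0.047,-0.036,0]])

```text
clock: 11.15
eef_pos: [437.7, 185.8, 223.6]
eef_rot: [-3.141, -0.0, 2.277]
wrist_force: [1.3, 0.7, -0.0]
finger_gap: 93.7
finger_force: 0.0
```

```bash
python3 - <<'E'
from h import *
for n in("side","wrist"):
    f,P,c,M=cam(n)
    m=(np.hypot(P[...,0]-558,P[...,1]-293)<15)&(P[...,2]>170)&(P[...,2]<230);print("head z",np.percentile(P[m][:,2],[50,80,95]),m.sum())
    b,r=f[...,0].astype(int),f[...,2].astype(int)
    m=(P[...,2]>137)&(P[...,2]<165)&(r-b>30)&(np.hypot(P[...,0]-480,P[...,1]-227)<60)
    q=P[m];print(n,len(q))
    if len(q)>8:
        z=q[:,2].mean();q=q[:,:2];d=np.linalg.svd(q-q.mean(0))[2][0];t=(q-q.mean(0))@d;print(z,np.degrees(np.arctan2(d[1],d[0])),q.mean(0)+d*(t.min()+t.max())/2,np.ptp(t))
E
python3 go.py 424 187.6 215 35
```

```text
head z [210.88594117 214.76165967 215.81622112] 47
side 29
149.76939595460345 -146.13668699963392 [478.67464309 224.06966749] 63.60699170878074
head z [215.08326686 216.27250317 216.89671626] 2932
wrist 1150
151.5480003689536 34.670012415251705 [480.8930915  227.83150939] 74.86551743846408
now [439.3 186.9 223.8] x-yaw 130.5 j [ 0.33  0.12  1.69  0.    1.33 -0.38] F [ 0.1 -1.2  0.1]
shift [ 0.0105 -0.0112  0.0088] turn 1.666 clock 11.25
```

The head went down 20 mm to its stop and is back up, and the pail hasn't moved. Next I turn back and re-grasp.

Request:
move_arm(moves=[[0.0105,-0.011,0.009,0.15],[0.0105,-0.011,0.009,0.3],[0.0105,-0.011,0.009,0.45],[0.0105,-0.011,0.009,0.6],[0.0105,-0.011,0.009,0.75],[0.0105,-0.011,0.009,0.9],[0.0105,-0.011,0.009,1.05],[0.0105,-0.011,0.009,1.2],[0.0105,-0.011,0.009,1.35],[0.0105,-0.011,0.009,1.5],[0.0105,-0.011,0.009,1.64],[0.0105,-0.011,0.009,1.666]], jaw=0.05)

```text
clock: 12.45
eef_pos: [424.4, 188.1, 214.5]
eef_rot: [-3.141, 0.0, 0.609]
wrist_force: [0.5, 0.5, -0.8]
finger_gap: 49.7
finger_force: 0.0
```

```bash
python3 go.py 462 213.5 128 35;  python3 - <<'E'
from h import *
f,P,c,M=cam("wrist")
b,r=f[...,0].astype(int),f[...,2].astype(int)
m=(P[...,2]>137)&(P[...,2]<165)&(r-b>30)&(np.hypot(P[...,0]-480,P[...,1]-227)<60)
q=P[m][:,:2];d=np.linalg.svd(q-q.mean(0))[2][0];t=(q-q.mean(0))@d;print(np.degrees(np.arctan2(d[1],d[0])),q.mean(0)+d*(t.min()+t.max())/2,np.ptp(t))
E
```

```text
now [424.4 188.1 214.5] x-yaw 34.9 j [0.34 0.1  1.74 0.   1.3  1.3 ] F [ 0.5  0.5 -0.8]
shift [0.0454 0.0007 0.0864] turn -0.002 clock 12.45
-145.03527000342342 [477.09128744 224.2889204 ] 63.49853449636372
```

Request:
move_arm(moves=[[0.02,0.0007,0,0],[0.04,0.0007,0.01,0],[0.0454,0.0007,0.04,0],[0.0454,0.0007,0.065,0],[0.0454,0.0007,0.08,0],[0.0454,0.0007,0.0864,0],[0.0454,0.0007,0.0864,0]])

```text
clock: 13.2
eef_pos: [461.5, 213.3, 127.8]
eef_rot: [-3.141, 0.001, 0.614]
wrist_force: [-0.2, -0.2, 1.1]
finger_gap: 50.1
finger_force: 0.0
```

Request:
move_arm(moves=[[0,0,0,0],[0,0,0,0],[0,0,0,0],[0,0,0,0],[0,0,0,0],[0,0,0,0],[0,0,-0.004,0],[0,0,-0.01,0],[0,0,-0.012,0],[0,0,-0.012,0]], jaw=0.0)

```text
clock: 14.2
eef_pos: [461.7, 213.3, 140.8]
eef_rot: [3.141, -0.001, 0.612]
wrist_force: [-0.4, -0.4, -1.7]
finger_gap: 10.8
finger_force: 40.0
```

```bash
python3 go.py 425 30 140 20
```

```text
now [461.7 213.3 140.8] x-yaw 35.1 j [0.36 0.27 1.71 0.   1.15 1.32] F [-0.4 -0.4 -1.7]
shift [-0.1354  0.129   0.0007] turn 0.263 clock 14.2
```

Request:
move_arm(moves=[[-0.012,0.011,0,0.02],[-0.026,0.025,0,0.05],[-0.041,0.039,0,0.08],[-0.056,0.053,0,0.11],[-0.071,0.068,0,0.14],[-0.087,0.083,-0.01,0.17],[-0.102,0.097,-0.03,0.2],[-0.115,0.11,-0.055,0.23],[-0.126,0.12,-0.08,0.25],[-0.134,0.128,-0.1,0.263],[-0.1354,0.129,-0.112,0.263],[-0.1354,0.129,-0.117,0.263]])

```text
clock: 15.4
eef_pos: [424.8, 29.5, 258.0]
eef_rot: [3.141, -0.001, 0.348]
wrist_force: [1.1, -0.0, -2.1]
finger_gap: 10.1
finger_force: 40.0
```

```bash
python3 go.py 518 -95 257 0
```

```text
now [424.8  29.5 258. ] x-yaw 19.9 j [-0.02 -0.02  1.77  0.    1.4   1.21] F [ 1.1 -0.  -2.1]
shift [0.0452 0.1489 0.0011] turn 0.348 clock 15.4
```

Request:
move_arm(moves=[[0.004,0.014,0,0.035],[0.009,0.03,0,0.075],[0.014,0.046,0,0.115],[0.019,0.063,0,0.155],[0.024,0.08,0,0.195],[0.03,0.097,0,0.235],[0.035,0.114,0,0.275],[0.039,0.13,0,0.31],[0.043,0.142,0,0.335],[0.0452,0.1489,0.001,0.348],[0.0452,0.1489,0.001,0.348]])

```text
clock: 16.5
eef_pos: [518.5, -95.2, 255.9]
eef_rot: [-3.141, 0.001, -0.0]
wrist_force: [-0.7, 0.6, -1.4]
finger_gap: 10.6
finger_force: 40.0
```

```bash
python3 - <<'E'
from h import *
for n in("scene","side","wrist"):
    f,P,c,M=cam(n);cv2.imwrite(f"pics/{n}6.png",f)
    b,r=f[...,0].astype(int),f[...,2].astype(int);x,y,z=P[...,0],P[...,1],P[...,2]
    m=(z>262)&(z<295)&(r-b>30)&(np.hypot(x-540,y+95)<60)
    q=P[m];print(n,len(q))
    if len(q)>8:
        zz=q[:,2].mean();q=q[:,:2];d=np.linalg.svd(q-q.mean(0))[2][0];t=(q-q.mean(0))@d;print(zz,np.degrees(np.arctan2(d[1],d[0])),q.mean(0)+d*(t.min()+t.max())/2,np.ptp(t))
    m=(z>225)&(z<245)&(abs(x-540)<25)&(y>-280)&(y<-172)&(abs(r-b)<30);q=P[m]
    if len(q)>8:print(" arm",len(q),np.polyfit(q[:,1]+191,q[:,0],1),np.percentile(q[:,2],[50,90]))
    m=(z>243)&(z<262)&(abs(x-540)<25)&(y>-185)&(y<-150)&(abs(r-b)<30);q=P[m]
    if len(q)>3:print(" tip",len(q),q.mean(0),q[:,1].min(),q[:,1].max())
E
python3 go.py 518 -191 257 0
```

```text
scene 0
 arm 70 [4.47956404e-02 5.37642921e+02] [235.08759606 238.47245945]
side 49
275.85692344432437 -10.160002550095848 [539.56501177 -92.93238559] 70.09147666573205
 arm 96 [5.01851118e-02 5.38985467e+02] [234.38457685 237.00955327]
 tip 14 [ 541.98629812 -164.41482478  248.56134578] -168.7973571434453 -158.53068082080017
wrist 2705
279.738682448176 -179.71946244241113 [540.37384509 -93.99410623] 70.77941873817622
 arm 2464 [5.78947869e-02 5.42666061e+02] [236.51249514 237.72363555]
 tip 305 [ 544.44833866 -161.58568225  251.84042603] -167.69933799470255 -157.85928463021352
now [518.  -94.2 256.4] x-yaw 0.1 j [-0.25  0.21  1.51  0.    1.42  1.32] F [ 0.1  0.5 -3. ]
shift [-0.0002  0.0968 -0.0006] turn 0.002 clock 16.65
```

View pics/side6.png

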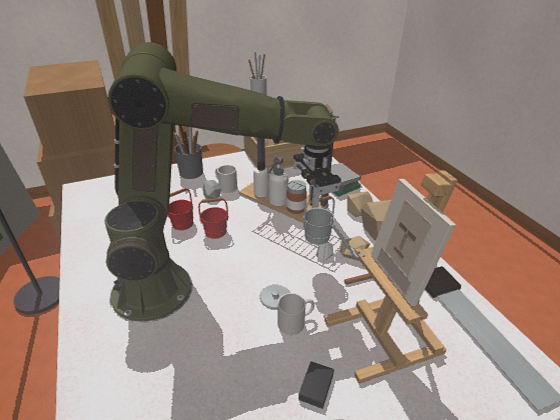

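The pail is held upright ahead of the arm's tip, at side view (318,225). The arm lies at x≈541 and its heading is about 3° off world y. Thread the hoop over the tip, then lower.

Request:
move_arm(moves=[[0,0.01,0,0.02],[0.001,0.022,0,0.04],[0.001,0.036,0,0.052],[0.001,0.05,0,0.052],[0.001,0.064,0,0.052],[0.001,0.078,0,0.052],[0.001,0.09,0,0.052],[0.001,0.097,0,0.052],[0.001,0.097,0,0.052]])

```text
clock: 17.55
eef_pos: [519.2, -192.4, 256.2]
eef_rot: [-3.142, 0.0, -0.052]
wrist_force: [0.3, -0.0, -1.5]
finger_gap: 10.6
finger_force: 40.0
```

Request:
move_arm(moves=[[0,0,0.008,0],[0,0,0.016,0],[0,0,0.023,0],[0,0,0.028,0],[0,0,0.031,0],[0,0,0.031,0]])

```text
clock: 18.15
eef_pos: [519.2, -191.4, 224.9]
eef_rot: [-3.141, 0.001, -0.051]
wrist_force: [0.8, 1.1, -1.6]
finger_gap: 10.5
finger_force: 40.0
```

Request:
move_arm(moves=[[0,0,0.001,0],[0,0,0.002,0],[0,0,0.003,0],[0,0,0.003,0]])

```text
clock: 18.55
eef_pos: [519.4, -191.7, 223.1]
eef_rot: [3.141, -0.001, -0.051]
wrist_force: [-2.0, 0.9, 3.2]
finger_gap: 10.5
finger_force: 40.0
```

Run:
```python
from h import *
s=manip.read_state();print(s["eef_pos"],s["wrist_force"])
f,P,c,M=cam("side");g,Q,c,M=cam("wrist")
C=np.zeros((420,800,3),np.uint8);C[:,:400]=cv2.resize(f[150:290,260:393],(400,420));C[:300,400:]=cv2.resize(g,(400,300));cv2.imwrite("pics/c7.png",C)
```

```text
[ 519.39841811 -191.68959172  223.0719249 ] [-2.00984954  0.92014089  3.23115714]
```

View pics/c7.png

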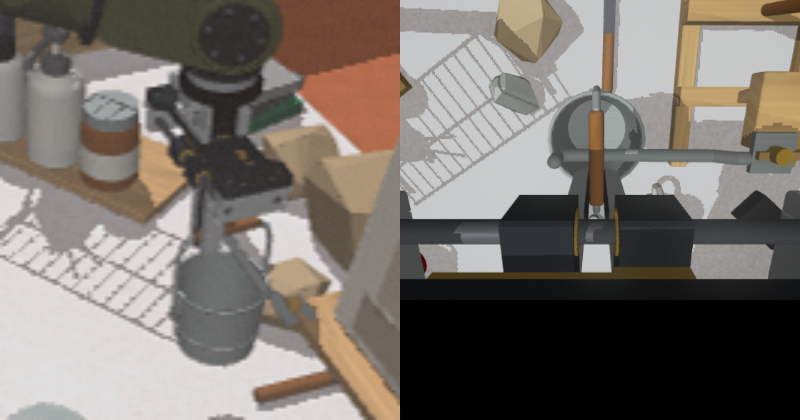

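The wrist view shows the grip lying across the arm, centred, with the tip outside it at (555,160). The wrist load confirms contact. Release and go up.

Request:
move_arm(moves=[[0,0,0,0],[0,0,0,0],[0,0,0,0],[0,0,0,0],[0,0,0,0],[0,0,-0.01,0],[0,0,-0.03,0],[0,0,-0.06,0],[0,0,-0.1,0],[0,0,-0.12,0],[0,0,-0.12,0]], jaw=0.035)

```text
clock: 19.75
eef_pos: [519.8, -191.8, 346.1]
eef_rot: [3.14, -0.005, -0.051]
wrist_force: [-0.8, -0.5, -0.6]
finger_gap: 35.0
finger_force: 0.0
```

Request:
move_arm(moves=[[-0.04,0,0,0],[-0.08,0,0,0],[-0.1,0,0,0],[-0.1,0,0,0],[-0.1,0,0,0],[-0.1,0,0,0],[-0.1,0,0,0],[-0.1,0,0,0],[-0.1,0,0,0],[-0.1,0,0,0],[-0.1,0,0,0],[-0.1,0,0,0]])

```text
clock: 20.95
eef_pos: [419.4, -186.5, 342.3]
eef_rot: [3.142, 0.0, -0.051]
wrist_force: [0.3, -0.3, -0.0]
finger_gap: 34.8
finger_force: 0.0
```

Run:
```python
from h import *
out=[]
for n in("side","wrist","side"):
    f,P,c,M=cam(n);out.append(f)
    b,r=f[...,0].astype(int),f[...,2].astype(int);x,y,z=P[...,0],P[...,1],P[...,2]
    m=(z>225)&(z<262)&(r-b>30)&(np.hypot(x-540,y+191)<60)
    q=P[m];print(n,len(q))
    if len(q)>8:
        d=np.linalg.svd(q-q.mean(0))[2][0];t=(q-q.mean(0))@d;print(q.mean(0)+d*(t.min()+t.max())/2,d,np.ptp(t))
cv2.imwrite("pics/sd8.png",cv2.resize(out[2][130:290,240:420],(675,600)))
```

```text
side 73
[ 541.80001786 -194.09603821  244.5993945 ] [-0.99889992  0.04685341 -0.00192591] 70.4741233317003
wrist 1251
[ 541.31261572 -192.36949976  246.81606856] [-0.99883457  0.04812517 -0.00366944] 71.31521121866021
side 74
[ 542.05523389 -194.11527701  244.70531583] [-0.99941615  0.03388081  0.00441059] 73.25977624136974
```

View pics/sd8.png

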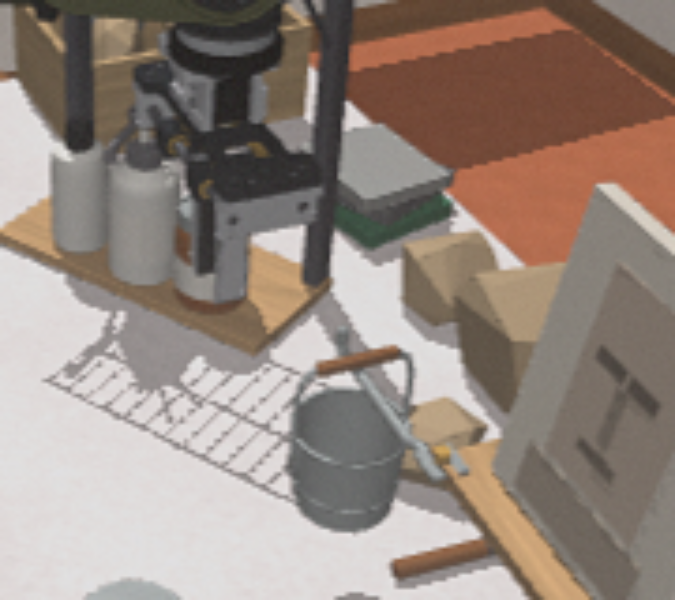

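The pail hangs level on the arm, upright and at rest, with its grip centre at (542,-193,242) and the gripper well clear. Handing in.

```bash
python3 -c "
from cell import manip
print(manip.sign_off())"
```

```text
the job is handed in; nothing more can be done
None
```

The job is handed in: the pump was pressed to its stop over the pail and came back up, and the pail now hangs upright and still on the easel arm, released; the hand-in returned no verdict.

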